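# Reload the spice row in reverse order

### The arm

A 6-joint arm with a two-finger parallel gripper is mounted at the origin on a cart in front of the work surface, level with it; the furniture and walls round the work are solid. World frame = base frame: x ahead of the robot, y to its left, z up, the work surface at z = 0. Lengths are in m, angles in rad, forces in N, time in s.
With the tool pointing down it reaches from about 0.325 to 1 m from the base axis. Payload 5.1 kg.
Tool frame: the origin (TCP) lies midway between the tips of the shut fingers; the grasp point (between the pads) lies 19 mm behind it (ctrl.pinch_z is the distance from the TCP to the grasp point, in m); z points along the fingers, y is the line along which they close (so a half turn about z gives the same grasp; the last joint's range is limited). The gripper opens to 85 mm and grips with 20 to 120 N. Pads are 22 mm wide; open, the fingers measure 114 mm over their backs; the gripper's body (76 mm by 85 mm) begins 54 mm behind the grasp point. The pads swing forward as they close: fully open they stand 13 mm farther back than shut.
Start: joints at [-1.375, 0.124, 1.65, -0, 1.367, -0.083], TCP at [0.179, -0.625, 0.198] pointing down, gripper open.
Joint ranges: [-2.61, 2.61], [-1.02, 2.33], [0.03, 2.71], [-1.35, 4.49], [0.32, 2.68], [-2.91, 2.91]. Speed limits (rad/s): [2.57, 2.57, 3.14, 3.14, 3.14, 3.14].

### API

Orientations are given as a rotation vector (axis times angle).
In Python, from cell import monitor, optics, ctrl gives the robot as it stands.
- The arm moves only by the tool apply_moves, never from a script. Its argument "targets" is a list of rows, each an object with "travel": the shift along the tool's x, y, z scaled (see below), a list of three; "turn": the turn about the tool's z scaled (see below); "gripper": the opening, from -1 (shut) to 1 (fully open). In form: [{"travel": [dx, dy, dz], "turn": turn, "gripper": gripper}, ...]. A call has exactly 8 rows; each row shifts and turns the commanded pose from where the row before left it, along the tool's axes as they then stand; what a row does not reach is not made up. The controller multiplies each number of a shift by 4 cm and each number of a turn by 8 degrees. A row lasts 1/8 s, in which the tool goes at most 62.5 mm and 10.7 degrees, less where a joint would pass 70% of its speed; a pose out of reach is approached as far as the arm can. A call with a number of a shift or a turn outside -1 to 1 is refused whole. A call with a gripper value outside its range is refused whole. The fingers move at their own pace and stop on an object; the grip force is fixed at half the most. Time passes only in rows, so rows that do not move let the fingers close, or fill a call up. It gives the time, the measured TCP pose, the force, the opening and the grip force at its end, in the units of the state.
- monitor.read_state(): the state, without advancing time (a new reading comes with each control period).
- optics.grab_frame(name): name is "scene" or "top"; returns the picture (384x512x3 uint8, red, green, blue); there is no depth.
- optics.calibration(name): a dict with "intrinsics" (3x3 intrinsics, pixels), "xyz" and "orientation" of the camera in the world. Camera axes: x right, y down, z forward; pixel columns grow to the right and rows downward; lengths in m; the calibration is good to about 2 mm. A picture is of the moment at which its call begins. calibration takes no time and is no camera call.
- ctrl.hand_in(): hands the job in; it is judged then, once.
Trained networks look in the newest picture that a camera, given by its name, has taken for a name from the list of things; names that differ only in an ending like _2 or _b are one class to them, and where a whole thing is asked for, a point or a joint stands for the part that bears it (a point fixed in the world has none). Each returns a list of dicts, best first, with "score" (0 to 1); they miss things now and then, are a little off and sometimes report something else, mostly with a low value. They report only what shows in the picture. A call takes as long as a camera call. They do not tell look-alikes from the thing itself.
- optics.spot_in(camera, query): "position" ([column, row] in pixels, amid what is visible of it).
- optics.tip_of(camera, query): "position" ([column, row] in pixels: a listed point, or the origin of a listed thing).
The state is a dict: "time_s": time; "joint_positions": joint angles; "joint_velocities": joint speeds; "effort": joint torques, N m; "tool_pos": TCP position; "tool_rot": TCP orientation; "force": force on the tool from outside, world axes, zero at the start; "wrist_torque": the same for the moment, N m; "width": finger opening in m; "grasp_force": force on a finger pad.
Only numpy, scipy, OpenCV 4.12 (cv2) and the standard library are available. Lean on these libraries where they do the work, as an engineer would, in place of code of your own. Each camera call takes 0.05 s, during which the arm holds its last target. There are 200 camera calls.

### The job

The black caddy will be used from the far side of the bench, so move the three spice jars from the wooden rack into it in reverse order: as seen from the robot, the jar that stood at the left end of the wooden rack goes into the caddy's right well, the middle one into the middle well, and the one from the right end into the left well (the coloured tags on the rack show where each jar stood). Set each jar down upright on the floor of its well rather than dropping it, do not tip any jar over, and leave the squeeze bottle where it is.

Things in the scene. Friction and masses are not known exactly. Their poses are not given: they have to be found in the camera images.
- jar_red: loose closed spice jar with a red cap (tan disc on its top), 45 mm in diameter (body and cap within 2 mm), 106 mm tall, 0.08 to 0.16 kg; origin at the centre of its underside, z up its axis, any yaw. At the start it stands behind the red tag in a well of the wooden rack, up to 5 mm off the well's centre. Grip it round the upper body, above the rack's walls
- jar_white: loose closed spice jar with a white cap (dark blue emblem on its top), 47 mm in diameter (body and cap within 2 mm), 98 mm tall, 0.08 to 0.16 kg; origin at the centre of its underside, z up its axis, any yaw. At the start it stands behind the white tag in a well of the wooden rack, up to 5 mm off the well's centre. Grip it round the upper body, above the rack's walls
- jar_yellow: loose closed spice jar with a yellow cap (green emblem on its top), 42 mm in diameter (body and cap within 2 mm), 106 mm tall, 0.08 to 0.16 kg; origin at the centre of its underside, z up its axis, any yaw. At the start it stands behind the yellow tag in a well of the wooden rack, up to 5 mm off the well's centre. Grip it round the upper body, above the rack's walls
- wood_rack: brown wooden rack, full at first, to the left or right. Fixed, 74 (x) by 230 (y) mm, walls 5 thick, 30 high, low wire grips 18 out at the ends; 3 open wells 64 (x) by 70 (y) inside, floors 5 above the table, centres at x = 0, y = +75, 0, -75. Origin: centre of underside, on the table; +x away from the robot, +y to its left, yaw within 0.3 rad. Tag ledge on its near side, 28 deep, 30 high
- black_caddy: black plastic caddy, empty at the start, on the other side. Fixed, 74 (x) by 230 (y) mm, walls 5 thick, 30 high, low wire grips 18 out at the ends; 3 open wells 64 (x) by 70 (y) inside, floors 5 above the table, centres at x = 0, y = +75, 0, -75. Origin: centre of underside, on the table; +x away from the robot, +y to its left, yaw within 0.3 rad
- tag_red: red flat tag, 22x50x4 mm, fixed on the front ledge of the wooden rack (the side nearer the robot), origin at the centre of its underside; it marks the well, 51 mm behind it (wood_rack's +x), where the red-capped jar stood at the start, and stays there
- tag_white: white flat tag, 22x50x4 mm, fixed on the front ledge of the wooden rack (the side nearer the robot), origin at the centre of its underside; it marks the well, 51 mm behind it (wood_rack's +x), where the white-capped jar stood at the start, and stays there
- tag_yellow: yellow flat tag, 22x50x4 mm, fixed on the front ledge of the wooden rack (the side nearer the robot), origin at the centre of its underside; it marks the well, 51 mm behind it (wood_rack's +x), where the yellow-capped jar stood at the start, and stays there
- oil_bottle: bystander, loose: ochre squeeze bottle with a red nozzle, 62 mm in diameter, 218 mm tall, standing behind the work, not to be moved; origin at the centre of its underside. Beside it stands the fixed mixer: its guard, 0.3 to 0.45 m up, overhangs towards the robot as far as x = 0.61 m, from y = -0.30 to -0.02 m; keep gripper and wrist nearer than that when swinging across
Mind the look-alikes: they are no part of the job. What is shaped like the jar_red but pink is not meant. What is shaped like the jar_white but turquoise is not meant.

How it is judged:
At the end, for the whole second after the job is handed in: Each jar stands in the caddy's well that mirrors its starting well (left to right, middle to middle, right to left): within 15 mm of the well's centre in x and y, underside less than 15 mm above the caddy's underside, tilted under 0.12 rad, slower than 0.03 m/s (((y of tag_red in the frame of wood_rack between 0.045 and 0.105 m and y of jar_red in the frame of black_caddy between -0.09 and -0.06 m) or (y of tag_red in the frame of wood_rack between -0.03 and 0.03 m and y of jar_red in the frame of black_caddy between -0.015 and 0.015 m) or (y of tag_red in the frame of wood_rack between -0.105 and -0.045 m and y of jar_red in the frame of black_caddy between 0.06 and 0.09 m)) and x of jar_red in the frame of black_caddy between -0.015 and 0.015 m and z of each of jar_red, jar_white, jar_yellow in the frame of black_caddy below 0.015 m and angle between each of jar_red, jar_white, jar_yellow's own z axis and vertical below 0.12 rad and linear speed of each of jar_red, jar_white, jar_yellow below 0.03 m/s and ((y of tag_white in the frame of wood_rack between 0.045 and 0.105 m and y of jar_white in the frame of black_caddy between -0.09 and -0.06 m) or (y of tag_white in the frame of wood_rack between -0.03 and 0.03 m and y of jar_white in the frame of black_caddy between -0.015 and 0.015 m) or (y of tag_white in the frame of wood_rack between -0.105 and -0.045 m and y of jar_white in the frame of black_caddy between 0.06 and 0.09 m)) and x of jar_white in the frame of black_caddy between -0.015 and 0.015 m and ((y of tag_yellow in the frame of wood_rack between 0.045 and 0.105 m and y of jar_yellow in the frame of black_caddy between -0.09 and -0.06 m) or (y of tag_yellow in the frame of wood_rack between -0.03 and 0.03 m and y of jar_yellow in the frame of black_caddy between -0.015 and 0.015 m) or (y of tag_yellow in the frame of wood_rack between -0.105 and -0.045 m and y of jar_yellow in the frame of black_caddy between 0.06 and 0.09 m)) and x of jar_yellow in the frame of black_caddy between -0.015 and 0.015 m); the robot touches nothing.
It fails at once if a jar is tipped over (angle between any of jar_red, jar_white, jar_yellow's own z axis and vertical above 0.8 rad).
It fails at once if a jar is dropped into the black caddy from several centimetres (faster than 0.9 m/s there) ((horizontal distance between jar_red and black_caddy below 0.13 m and z of jar_red in the frame of black_caddy below 0.06 m and linear speed of jar_red above 0.9 m/s) or (horizontal distance between jar_white and black_caddy below 0.13 m and z of jar_white in the frame of black_caddy below 0.06 m and linear speed of jar_white above 0.9 m/s) or (horizontal distance between jar_yellow and black_caddy below 0.13 m and z of jar_yellow in the frame of black_caddy below 0.06 m and linear speed of jar_yellow above 0.9 m/s)).
It fails at once if the squeeze bottle is moved by more than 30 mm (distance of oil_bottle from where it was at the start of the episode above 0.03 m).
It also fails if it takes over 102 s, if anything falls off the work surface, if the arm or the gripper's body presses on something with over 40 N, if the wrist force passes 120 N, or if a joint passes its speed limit or range.

## Working session

There is one attempt and no reset: what is moved stays moved. The work goes in short steps, Python scripts to look and compute and a tool call to move; the robot and the scene stay as the last step left them, time stands still between calls to the robot, and variables do not carry over. Pictures are saved under pics/ and viewed, at most 14 in all, crops included, and the job is handed in when it is done.

Besides the shell and the picture viewer there is one more tool, called after "Emit:" in YAML: its name, and indented under it one key for each argument. apply_moves: Moves the arm, as the interface text tells. Its arguments: {"type":"object","properties":{"targets":{"type":"array"}},"required":["targets"]}

```bash
ls; mkdir -p pics; cat > h.py <<'E'
import numpy as np, cv2
from scipy.spatial.transform import Rotation as R
from cell import monitor, optics, ctrl
def cam(n):
    c=optics.calibration(n); o=np.array(c['orientation'],float)
    Rm=o if o.shape==(3,3) else (R.from_rotvec(o) if o.size==3 else R.from_quat(o)).as_matrix()
    return np.array(c['intrinsics']),np.array(c['xyz']),Rm
def back(n,px,z):
    K,t,Rm=cam(n); d=Rm@np.linalg.solve(K,[px[0],px[1],1]); return t+d*(z-t[2])/d[2]
def proj(n,p):
    K,t,Rm=cam(n); q=K@(Rm.T@(np.asarray(p)-t)); return q[:2]/q[2]
def save(n,f,crop=None,s=1):
    im=optics.grab_frame(n)
    if crop: im=im[crop[1]:crop[3],crop[0]:crop[2]]
    cv2.imwrite(f,cv2.cvtColor(cv2.resize(im,None,fx=s,fy=s,interpolation=cv2.INTER_CUBIC),cv2.COLOR_RGB2BGR))
E
python3 - <<'E'
from h import *
for n in ("scene","top"):
    save(n,f"pics/{n}0.png",s=1.5)
    print(n,optics.calibration(n))
    for q,z in [("jar_red",.106),("jar_white",.098),("jar_yellow",.106),("tag_red",.03),("tag_white",.03),("tag_yellow",.03),("wood_rack",0),("black_caddy",0),("oil_bottle",0)]:
        f=optics.tip_of if q[:3]!="jar" else optics.spot_in
        print(q,[(np.round(d['position'],1).tolist(),round(d['score'],2),back(n,d['position'],z).round(3)[:2].tolist()) for d in f(n,q)][:4])
s=monitor.read_state();print(s)
E
```

```text
pics
scene {'intrinsics': array([[364.05575563,   0.        , 255.93758669],
       [  0.        , 364.05575563, 190.48757485],
       [  0.        ,   0.        ,   1.        ]]), 'xyz': array([0.00166777, 0.71545886, 0.66119828]), 'orientation': array([-0.80395049,  2.39604911, -1.30254441])}
jar_red [([299.4, 151.2], 0.83, [0.541, -0.251]), ([325.1, 152.7], 0.67, [0.467, -0.294])]
jar_white [([315.5, 169.5], 0.78, [0.444, -0.187]), ([264.3, 188.2], 0.74, [0.507, -0.003])]
jar_yellow [([303.7, 176.0], 0.57, [0.446, -0.119])]
tag_red [([338.4, 171.6], 0.55, [0.427, -0.332])]
tag_white [([324.4, 175.8], 0.52, [0.452, -0.277])]
tag_yellow [([319.9, 191.3], 0.54, [0.418, -0.182])]
wood_rack [([318.4, 192.1], 0.72, [0.439, -0.217]), ([312.8, 188.8], 0.59, [0.464, -0.224])]
black_caddy [([208.5, 251.7], 0.75, [0.531, 0.214]), ([323.7, 172.0], 0.35, [0.488, -0.346])]
oil_bottle [([200.1, 198.7], 0.72, [0.723, 0.048]), ([323.1, 171.2], 0.31, [0.493, -0.35])]
top {'intrinsics': array([[430.40126178,   0.        , 253.91424356],
       [  0.        , 430.40126178, 187.68076162],
       [  0.
[... 907 characters left out ...]
)]
{'time_s': 1.0, 'joint_positions': array([-1.37463449e+00,  1.23796049e-01,  1.65034766e+00,  3.68959024e-05,
        1.36749766e+00, -8.25716905e-02]), 'joint_velocities': array([-0.00021181,  0.00100451,  0.00174156,  0.00124163,  0.00043301,
        0.00030328]), 'effort': array([-3.53759533e-04, -4.23603630e+01, -3.65766263e+01, -1.87947685e-04,
        4.73771743e-04,  5.82620800e-06]), 'tool_pos': array([ 0.17883398, -0.62488062,  0.19799656]), 'tool_rot': array([-3.11108371e+00, -4.36398992e-01, -5.23258255e-05]), 'force': array([ 0.30293716,  0.04832998, -0.60534239]), 'wrist_torque': array([ 0.01897736,  0.03386012, -0.00458335]), 'grasp_force': 0.0, 'width': 0.08557202074588523}
```

View pics/top0.png

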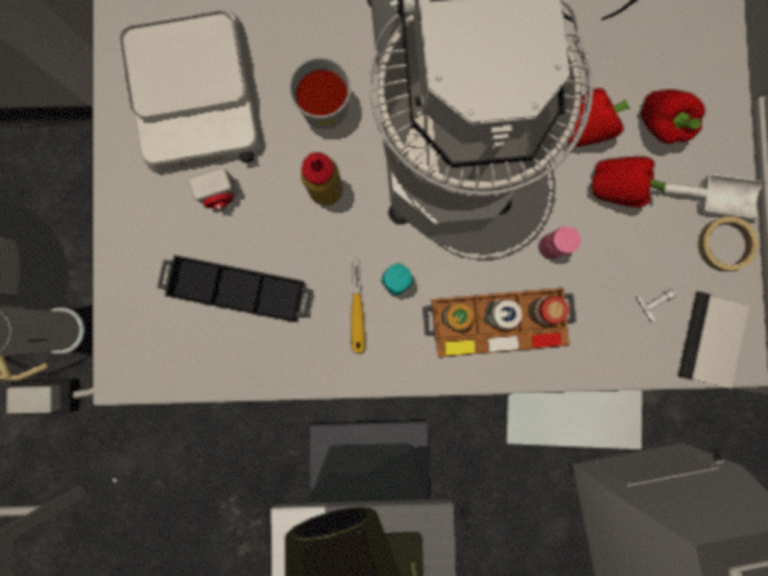

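View pics/scene0.png

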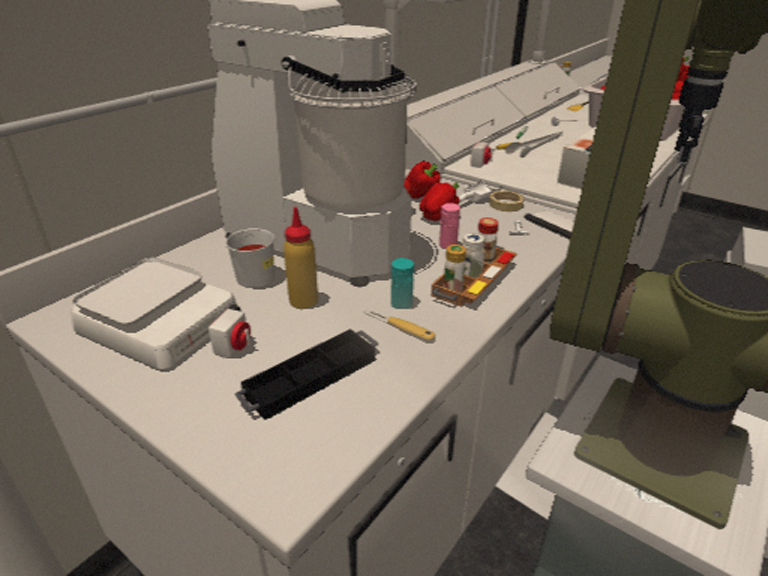

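```bash
python3 - <<'E'
from h import *
save("top","pics/topcrop.png",(250,140,410,260),5)
save("top","pics/cad.png",(80,120,240,240),5)
E
```

```text
(no output)
```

View pics/topcrop.png

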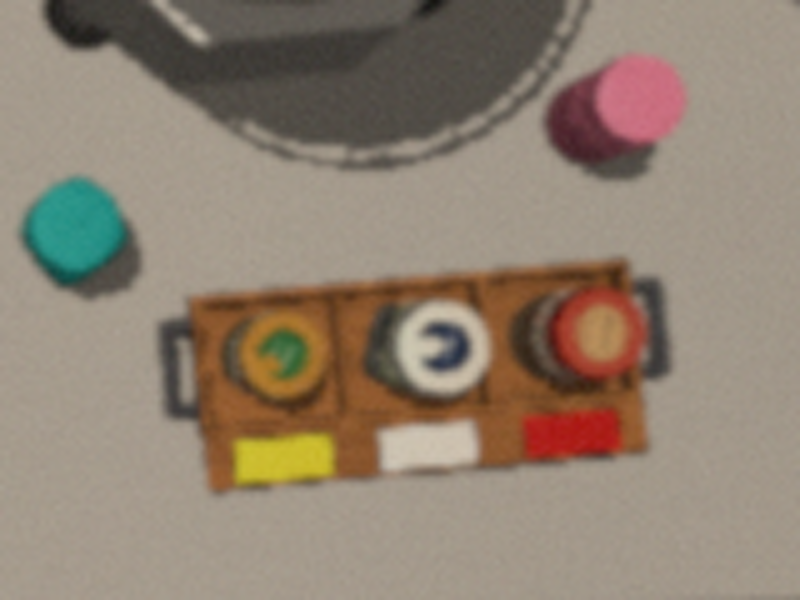

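View pics/cad.png

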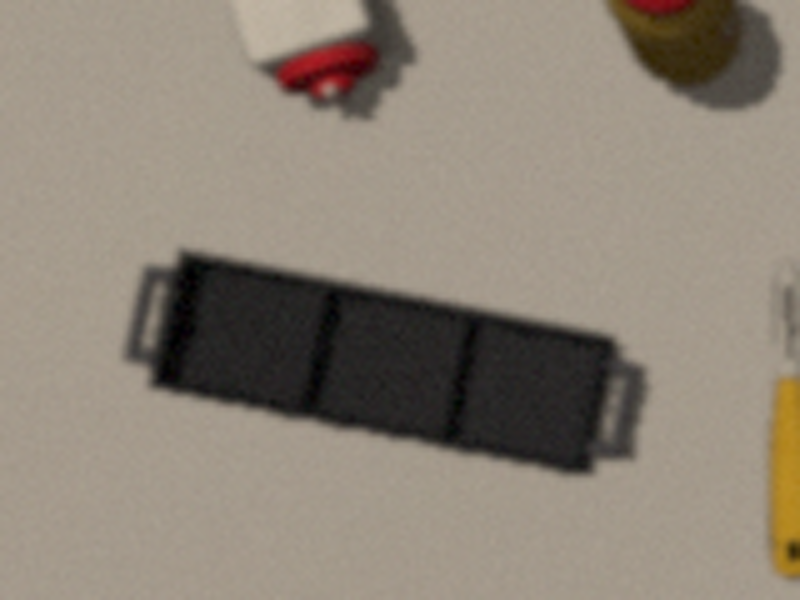

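The top view shows the rack on the right, with the yellow cap in the left well at about (307,211), white in the middle at (339,209) and red on the right at (370,206), and the tags match. The black caddy is at about (157,192). The scene view agrees.

Things that could be mistaken for the jars:
- **Red:** the pink jar at (377,160), plus the red peppers and the bottle's red nozzle (213,110).
- **White:** the turquoise jar at (265,186).
- **Yellow:** the orange-handled tool at (239,210).

The crop confirms the three jars standing in the rack. So yellow goes to the right well, white to the middle and red to the left.

```bash
cat >> h.py <<'E'
def boxfit(mask,off,x0,xr,n="top"):
    from scipy.optimize import minimize
    def cost(v):
        c,s=np.cos(v[2]),np.sin(v[2]); P=[]
        for X in xr:
            for Y in (-.115,.115):
                for Z in (0,.03): P.append((proj(n,[v[0]+c*X-s*Y,v[1]+s*X+c*Y,Z])-off+.5)*4-.5)
        m=np.zeros((mask.shape[0]*4,mask.shape[1]*4),np.uint8)
        cv2.fillConvexPoly(m,cv2.convexHull(np.int32(np.round(np.array(P)*16))),255,shift=4)
        m=cv2.resize(m,mask.shape[::-1],interpolation=cv2.INTER_AREA)
        return np.abs(m.astype(float)/255-(mask>0)).sum()
    return min((minimize(cost,np.add(x0,d),method='Nelder-Mead',options=dict(initial_simplex=np.add(x0,d)+np.vstack([np.zeros(3),np.diag([.008,.008,.08])]))) for d in ([0,0,0],[.004,-.004,.03])),key=lambda r:r.fun)
def yaw():
    x=R.from_rotvec(monitor.read_state()['tool_rot']).as_matrix()[:,0]; return np.arctan2(x[1],x[0])
def go(p=None,yw=None):
    "units still to move: travel in tool axes (after the turn), turn"
    s=monitor.read_state(); y=yaw(); yw=y if yw is None else yw
    d=np.subtract(s['tool_pos'] if p is None else p,s['tool_pos']); a=(yw-y+np.pi)%(2*np.pi)-np.pi
    f=lambda w:np.round([(d[0]*np.cos(w)+d[1]*np.sin(w))/.04,(d[0]*np.sin(w)-d[1]*np.cos(w))/.04,-d[2]/.04],2)
    print('now',s['tool_pos'].round(4),'yaw',round(y,3),'| travel now-axes',f(y),'turned-axes',f(yw),'turn',round(-np.degrees(a)/8,2))
E
python3 - <<'E'
from h import *
im=optics.grab_frame("top"); hsv=cv2.cvtColor(im,cv2.COLOR_RGB2HSV)
# caddy
x,y,w,h=95,145,130,100
m=(hsv[y:y+h,x:x+w,2]<75).astype(np.uint8)*255
m=cv2.morphologyEx(m,cv2.MORPH_OPEN,np.ones((7,7)))
r=boxfit(m,np.array([x,y]),[.53,.209,-.2],(-.037,.037)); print("caddy",r.x.round(4),r.fun,(m>0).sum())
# rack: silhouette = not bench grey; close, open
x,y,w,h=275,180,118,65
c=im[y:y+h,x:x+w]; hs=hsv[y:y+h,x:x+w]
m=((hs[...,1]>110)).astype(np.uint8)*255
m=cv2.morphologyEx(m,cv2.MORPH_CLOSE,np.ones((15,15)),borderType=cv2.BORDER_CONSTANT,borderValue=0); m=cv2.morphologyEx(m,cv2.MORPH_OPEN,np.ones((7,7)))
r2=boxfit(m,np.array([x,y]),[.474,-.24,.05],(-.065,.037)); print("rack",r2.x.round(4),r2.fun,(m>0).sum())
v=r2.x
for q in "red","white","yellow":
    for n in ("top",):
        pass
H,S,V=[hsv[...,i].astype(int) for i in range(3)]
out={}
for q,(cx,cy),z,d,cond in [("yellow",(306.6,211),.111,.042,(H>15)&(H<75)&(S>130)&(V>95)),("white",(338.6,209.4),.103,.047,(V>150)&(S<60)),("red",(370,206.4),.111,.045,((H<9)|(H>170))&(S>120)&(V>110))]:
    yy,xx=np.mgrid[:384,:512]; mm=(cond&(np.hypot(xx-cx,yy-cy)<11)&(yy<cy+10)).astype(np.uint8)
    k=max(cv2.findContours(mm,cv2.RETR_EXTERNAL,cv2.CHAIN_APPROX_NONE)[0],key=cv2.contourArea)
    c,rad=cv2.minEnclosingCircle(k); p=back("top",c,z)
    dd=p[:2]-v[:2]; co,si=np.cos(v[2]),np.sin(v[2])
    print(q,np.round(c,1),round(rad,1),p.round(4),"in rack",np.round([co*dd[0]+si*dd[1],-si*dd[0]+co*dd[1]],4),'exp rad',round(d/2*430/1.04,1))
E
```

```text
caddy [ 0.5316  0.2114 -0.225 ] 161.98823529411766 2445
rack [ 0.4748 -0.25    0.0671] 770.8941176470587 2795
yellow [306.  210.5] 9.0 [ 0.4723 -0.1676  0.111 ] in rack [0.003  0.0824] exp rad 8.7
white [338.2 208.9] 9.2 [ 0.4741 -0.247   0.103 ] in rack [-0.0005  0.003 ] exp rad 9.7
red [369.9 205.7] 9.5 [ 0.4796 -0.3221  0.111 ] in rack [-0.     -0.0723] exp rad 9.3
```

Emit:
apply_moves:
  targets:
    - {"travel": [0.5, 0, 0], "turn": -1, "gripper": 1}
    - {"travel": [0.5, 0, 0], "turn": -1, "gripper": 1}
    - {"travel": [0.5, 0, 0], "turn": -1, "gripper": 1}
    - {"travel": [0.5, 0, 0], "turn": -1, "gripper": 1}
    - {"travel": [0.5, 0, 0], "turn": -1, "gripper": 1}
    - {"travel": [0.5, 0, 0], "turn": -1, "gripper": 1}
    - {"travel": [0.5, 0, 0], "turn": -1, "gripper": 1}
    - {"travel": [0.5, 0, 0], "turn": -1, "gripper": 1}

```text
time_s: 2.15
tool_pos: [0.2885, -0.5189, 0.198]
tool_rot: [2.402, 2.025, 0.0]
force: [0.0, -0.3, -0.5]
width: 0.0857
grasp_force: 0.0
```

```bash
python3 -c "
from h import *
go([.4723,-.1676,.16],1.638)"
```

```text
now [ 0.2885 -0.5189  0.198 ] yaw 1.401 | travel now-axes [9.43 3.04 0.95] turned-axes [8.45 5.17 0.95] turn -1.7
```

Emit:
apply_moves:
  targets:
    - {"travel": [0, 0, 0], "turn": -1, "gripper": 1}
    - {"travel": [0, 0.5, 0], "turn": -0.7, "gripper": 1}
    - {"travel": [1, 0.6, 0], "turn": 0, "gripper": 1}
    - {"travel": [1, 0.6, 0], "turn": 0, "gripper": 1}
    - {"travel": [1, 0.6, 0], "turn": 0, "gripper": 1}
    - {"travel": [1, 0.6, 0], "turn": 0, "gripper": 1}
    - {"travel": [1, 0.6, 0], "turn": 0, "gripper": 1}
    - {"travel": [1, 0.6, 0], "turn": 0, "gripper": 1}

```text
time_s: 3.15
tool_pos: [0.4375, -0.2702, 0.1983]
tool_rot: [2.151, 2.289, 0.0]
force: [0.5, -0.7, 0.3]
width: 0.0854
grasp_force: 0.0
```

```bash
python3 -c "
from h import *
go([.4723,-.1676,.053],1.638)"
```

```text
now [ 0.4375 -0.2702  0.1983] yaw 1.633 | travel now-axes [2.51 1.03 3.63] turned-axes [2.5  1.04 3.63] turn -0.04
```

Emit:
apply_moves:
  targets:
    - {"travel": [0.85, 0.35, 0], "turn": 0, "gripper": 1}
    - {"travel": [0.85, 0.35, 0], "turn": 0, "gripper": 1}
    - {"travel": [0.8, 0.35, 0.3], "turn": 0, "gripper": 1}
    - {"travel": [0, 0, 0.5], "turn": 0, "gripper": 1}
    - {"travel": [0, 0, 0.2], "turn": 0, "gripper": 1}
    - {"travel": [0, 0, 0], "turn": 0, "gripper": 1}
    - {"travel": [0, 0, 0], "turn": 0, "gripper": 1}
    - {"travel": [0, 0, 0], "turn": 0, "gripper": 1}

```text
time_s: 4.15
tool_pos: [0.4729, -0.1699, 0.1588]
tool_rot: [2.151, 2.288, 0.001]
force: [0.1, -0.8, -0.3]
width: 0.0856
grasp_force: 0.0
```

```bash
python3 -c "
from h import *
go([.4723,-.1676,.053],1.638)
save('top','pics/y1.png',(250,140,410,260),4)
save('scene','pics/y1s.png',(230,80,390,220),4)"
```

```text
now [ 0.4729 -0.1699  0.1588] yaw 1.632 | travel now-axes [ 0.06 -0.01  2.64] turned-axes [ 0.06 -0.01  2.64] turn -0.04
```

View pics/y1s.png

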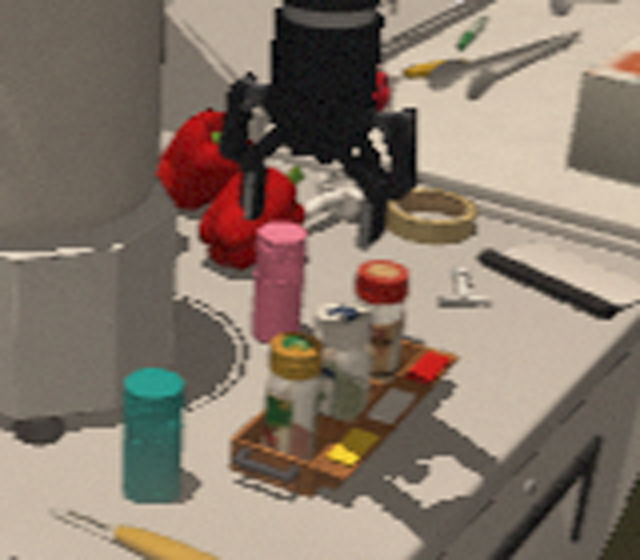

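The crop shows the open gripper above the rack, straddling front to back, with the yellow cap top at scene pixel (304,166). I'll cross-check the cap positions with this second camera.

```bash
python3 -c "
from h import *
for q,c,z in (('yellow',(297,343),.111),('white',(343,314),.103),('red',(382,271),.111)):
    print(q,back('scene',(230+c[0]/4-.4,80+c[1]/4-.4),z).round(4))
print(proj('scene',monitor.read_state()['tool_pos']))"
```

```text
yellow [ 0.475  -0.1673  0.111 ]
white [ 0.477  -0.2451  0.103 ]
red [ 0.482 -0.32   0.111]
[306.07125804 151.53117228]
```

Both cameras agree to within 3 mm, so I'll descend and grip.

Emit:
apply_moves:
  targets:
    - {"travel": [0.06, 0.02, 0.4], "turn": 0, "gripper": 1}
    - {"travel": [0, 0, 0.5], "turn": 0, "gripper": 1}
    - {"travel": [0, 0, 0.6], "turn": 0, "gripper": 1}
    - {"travel": [0, 0, 0.6], "turn": 0, "gripper": 1}
    - {"travel": [0, 0, 0.5], "turn": 0, "gripper": 1}
    - {"travel": [0, 0, 0], "turn": 0, "gripper": 1}
    - {"travel": [0, 0, 0], "turn": 0, "gripper": -1}
    - {"travel": [0, 0, 0], "turn": 0, "gripper": -1}

```text
time_s: 5.25
tool_pos: [0.474, -0.167, 0.055]
tool_rot: [2.15, 2.288, 0.001]
force: [-0.3, 0.2, 0.8]
width: 0.0516
grasp_force: 0.0
```

Emit:
apply_moves:
  targets:
    - {"travel": [0, 0, 0], "turn": 0, "gripper": -1}
    - {"travel": [0, 0, 0], "turn": 0, "gripper": -1}
    - {"travel": [0, 0, 0], "turn": 0, "gripper": -1}
    - {"travel": [0, 0, 0], "turn": 0, "gripper": -1}
    - {"travel": [0, 0, 0], "turn": 0, "gripper": -1}
    - {"travel": [0, 0, 0], "turn": 0, "gripper": -1}
    - {"travel": [0, 0, 0], "turn": 0, "gripper": -1}
    - {"travel": [0, 0, 0], "turn": 0, "gripper": -1}

```text
time_s: 6.25
tool_pos: [0.4743, -0.1673, 0.0553]
tool_rot: [2.149, 2.288, 0.001]
force: [0.7, -0.3, 6.9]
width: 0.0393
grasp_force: 61.1
```

Emit:
apply_moves:
  targets:
    - {"travel": [0, 0, -0.2], "turn": 0, "gripper": -1}
    - {"travel": [0, 0, -0.4], "turn": 0, "gripper": -1}
    - {"travel": [0, 0, -0.6], "turn": 0, "gripper": -1}
    - {"travel": [0, 0, -0.7], "turn": 0, "gripper": -1}
    - {"travel": [0, 0, -0.7], "turn": 0, "gripper": -1}
    - {"travel": [0, 0, -0.5], "turn": 0, "gripper": -1}
    - {"travel": [0, 0, -0.2], "turn": 0, "gripper": -1}
    - {"travel": [0, 0, 0], "turn": 0, "gripper": -1}

```text
time_s: 7.25
tool_pos: [0.4733, -0.1667, 0.1861]
tool_rot: [2.151, 2.289, 0.0]
force: [0.9, -1.0, -1.2]
width: 0.0392
grasp_force: 60.6
```

```bash
python3 -c "
from h import *
s=monitor.read_state();print(s['width'],s['grasp_force'])
go([.5149,.1383,.1],1.346)"
```

```text
0.03922742113757508 60.64047574996948
now [ 0.4733 -0.1667  0.1861] yaw 1.633 | travel now-axes [7.55 1.51 2.15] turned-axes [ 7.67 -0.69  2.15] turn 2.06
```

Emit:
apply_moves:
  targets:
    - {"travel": [0.4, 0.1, 0], "turn": 0, "gripper": -1}
    - {"travel": [0.8, 0.2, 0], "turn": 0, "gripper": -1}
    - {"travel": [0.9, 0.2, 0], "turn": 0, "gripper": -1}
    - {"travel": [0.9, 0.2, 0], "turn": 0, "gripper": -1}
    - {"travel": [0.9, 0.2, 0], "turn": 0, "gripper": -1}
    - {"travel": [0.9, 0.2, 0], "turn": 0, "gripper": -1}
    - {"travel": [0.9, 0.2, 0], "turn": 0, "gripper": -1}
    - {"travel": [0.9, 0.2, 0], "turn": 0, "gripper": -1}

```text
time_s: 8.25
tool_pos: [0.5157, 0.1027, 0.1846]
tool_rot: [-2.149, -2.289, 0.003]
force: [0.1, -0.6, -0.6]
width: 0.0391
grasp_force: 60.6
```

Emit:
apply_moves:
  targets:
    - {"travel": [0.6, 0, 0], "turn": 0, "gripper": -1}
    - {"travel": [0.3, 0, 0], "turn": 0.3, "gripper": -1}
    - {"travel": [0, 0, 0], "turn": 0.5, "gripper": -1}
    - {"travel": [0, 0, 0], "turn": 0.6, "gripper": -1}
    - {"travel": [0, 0, 0], "turn": 0.5, "gripper": -1}
    - {"travel": [0, 0, 0], "turn": 0.2, "gripper": -1}
    - {"travel": [0, 0, 0], "turn": 0, "gripper": -1}
    - {"travel": [0, 0, 0], "turn": 0, "gripper": -1}

```text
time_s: 9.25
tool_pos: [0.5142, 0.1366, 0.1857]
tool_rot: [-2.462, -1.951, 0.001]
force: [0.6, -1.0, -0.4]
width: 0.0392
grasp_force: 60.6
```

```bash
python3 -c "
from h import *
s=monitor.read_state();print(s['width'],s['grasp_force'])
go([.5149,.1383,.056],1.346)
im=optics.grab_frame('top').copy()
im=cv2.resize(im[120:240,80:240],None,fx=5,fy=5,interpolation=cv2.INTER_CUBIC)
x,y,w=.5316,.2114,-.225;c,s=np.cos(w),np.sin(w)
P=lambda X,Y,Z:tuple(int(v) for v in (proj('top',[x+c*X-s*Y,y+s*X+c*Y,Z])-[80,120]+.5)*5)
for Z,col in ((.03,(0,255,0)),(.005,(255,0,255))):
  for Y in (-.075,0,.075):
    q=[P(X,Y+dy,Z) for X,dy in ((-.032,-.035),(-.032,.035),(.032,.035),(.032,-.035))]
    cv2.polylines(im,[np.array(q)],True,col,1)
cv2.imwrite('pics/cadfit.png',im[...,::-1])"
```

```text
0.03918095883567169 60.634052753448486
now [0.5142 0.1366 0.1857] yaw 1.341 | travel now-axes [0.05 0.01 3.24] turned-axes [0.05 0.01 3.24] turn -0.04
```

View pics/cadfit.png

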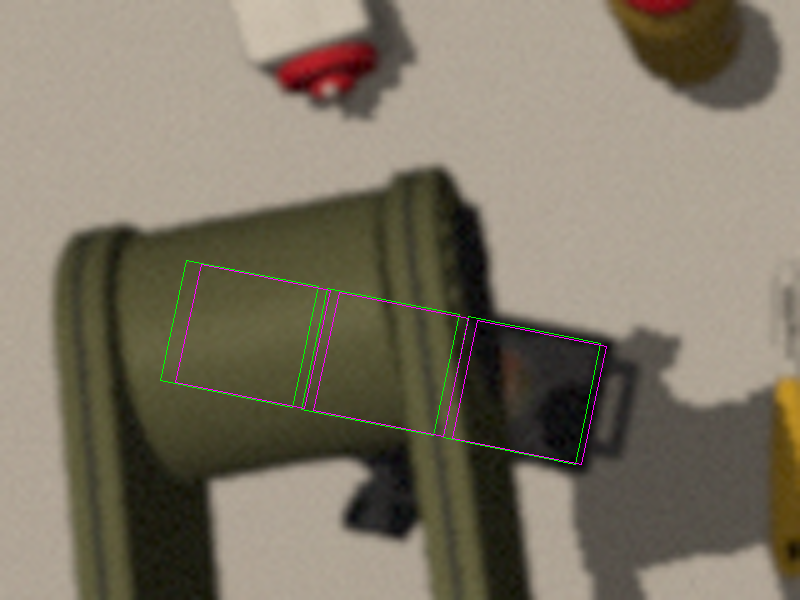

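The overlay fits the visible caddy edge and the divider positions from the earlier crop, where the dividers were at crop pixels (322,348) and (463,390). Lowering yellow into the right well.

Emit:
apply_moves:
  targets:
    - {"travel": [0.05, 0, 0.3], "turn": 0, "gripper": -1}
    - {"travel": [0, 0, 0.6], "turn": 0, "gripper": -1}
    - {"travel": [0, 0, 0.7], "turn": 0, "gripper": -1}
    - {"travel": [0, 0, 0.7], "turn": 0, "gripper": -1}
    - {"travel": [0, 0, 0.5], "turn": 0, "gripper": -1}
    - {"travel": [0, 0, 0.2], "turn": 0, "gripper": -1}
    - {"travel": [0, 0, 0.15], "turn": 0, "gripper": -1}
    - {"travel": [0, 0, 0.05], "turn": 0, "gripper": -1}

```text
time_s: 10.3
tool_pos: [0.5155, 0.1385, 0.0585]
tool_rot: [2.462, 1.951, 0.002]
force: [0.0, -0.9, -0.3]
width: 0.0393
grasp_force: 60.6
```

Emit:
apply_moves:
  targets:
    - {"travel": [0, 0, 0], "turn": 0, "gripper": -1}
    - {"travel": [0, 0, 0], "turn": 0, "gripper": -1}
    - {"travel": [0, 0, 0.05], "turn": 0, "gripper": -1}
    - {"travel": [0, 0, 0], "turn": 0, "gripper": -1}
    - {"travel": [0, 0, 0], "turn": 0, "gripper": -1}
    - {"travel": [0, 0, 0], "turn": 0, "gripper": -1}
    - {"travel": [0, 0, 0], "turn": 0, "gripper": -1}
    - {"travel": [0, 0, 0], "turn": 0, "gripper": -1}

```text
time_s: 11.3
tool_pos: [0.5149, 0.1384, 0.0561]
tool_rot: [-2.462, -1.951, -0.0]
force: [0.4, -1.0, -0.8]
width: 0.0394
grasp_force: 60.6
```

Emit:
apply_moves:
  targets:
    - {"travel": [0, 0, 0.03], "turn": 0, "gripper": -1}
    - {"travel": [0, 0, 0], "turn": 0, "gripper": -1}
    - {"travel": [0, 0, 0], "turn": 0, "gripper": 1}
    - {"travel": [0, 0, 0], "turn": 0, "gripper": 1}
    - {"travel": [0, 0, 0], "turn": 0, "gripper": 1}
    - {"travel": [0, 0, 0], "turn": 0, "gripper": 1}
    - {"travel": [0, 0, 0], "turn": 0, "gripper": 1}
    - {"travel": [0, 0, 0], "turn": 0, "gripper": 1}

```text
time_s: 12.3
tool_pos: [0.5149, 0.1384, 0.0548]
tool_rot: [2.462, 1.951, 0.0]
force: [0.1, -0.3, -0.0]
width: 0.0854
grasp_force: 0.0
```

Emit:
apply_moves:
  targets:
    - {"travel": [0, 0, -0.2], "turn": 0, "gripper": 1}
    - {"travel": [0, 0, -0.4], "turn": 0, "gripper": 1}
    - {"travel": [0, 0, -0.6], "turn": 0, "gripper": 1}
    - {"travel": [0, 0, -0.7], "turn": 0, "gripper": 1}
    - {"travel": [0, 0, -0.7], "turn": 0, "gripper": 1}
    - {"travel": [-0.4, -0.1, -0.2], "turn": 0, "gripper": 1}
    - {"travel": [-0.8, 0, 0], "turn": -0.5, "gripper": 1}
    - {"travel": [-0.9, 0, 0], "turn": -0.5, "gripper": 1}

```text
time_s: 13.3
tool_pos: [0.4931, 0.0558, 0.1666]
tool_rot: [-2.317, -2.122, 0.001]
force: [0.1, -0.6, -0.0]
width: 0.0855
grasp_force: 0.0
```

```bash
python3 -c "
from h import *
go([.4755,-.246,.158],1.633)"
```

```text
now [0.4931 0.0558 0.1666] yaw 1.483 | travel now-axes [-7.55  0.22  0.21] turned-axes [-7.5  -0.91  0.21] turn -1.08
```

Emit:
apply_moves:
  targets:
    - {"travel": [-0.5, 0, 0], "turn": -0.5, "gripper": 1}
    - {"travel": [-0.8, -0.1, 0], "turn": -0.5, "gripper": 1}
    - {"travel": [-1, -0.1, 0], "turn": 0, "gripper": 1}
    - {"travel": [-1, -0.1, 0], "turn": 0, "gripper": 1}
    - {"travel": [-1, -0.1, 0], "turn": 0, "gripper": 1}
    - {"travel": [-1, -0.1, 0], "turn": 0, "gripper": 1}
    - {"travel": [-0.9, -0.1, 0], "turn": 0, "gripper": 1}
    - {"travel": [-0.6, -0.1, 0], "turn": 0, "gripper": 1}

```text
time_s: 14.3
tool_pos: [0.4729, -0.2175, 0.1663]
tool_rot: [-2.168, -2.272, 0.001]
force: [-0.0, 0.7, 0.3]
width: 0.0856
grasp_force: 0.0
```

Emit:
apply_moves:
  targets:
    - {"travel": [-0.5, 0, 0], "turn": 0, "gripper": 1}
    - {"travel": [0, 0, 0], "turn": 0, "gripper": 1}
    - {"travel": [0, 0, 0], "turn": 0, "gripper": 1}
    - {"travel": [0, 0, 0], "turn": 0, "gripper": 1}
    - {"travel": [0, 0, 0], "turn": 0, "gripper": 1}
    - {"travel": [0, 0, 0], "turn": 0, "gripper": 1}
    - {"travel": [0, 0, 0], "turn": 0, "gripper": 1}
    - {"travel": [0, 0, 0], "turn": 0, "gripper": 1}

```text
time_s: 15.3
tool_pos: [0.4754, -0.2356, 0.1668]
tool_rot: [-2.167, -2.275, 0.0]
force: [-0.1, -0.4, -0.3]
width: 0.0854
grasp_force: 0.0
```

```bash
python3 -c "
from h import *
go([.4755,-.246,.053],1.633)
save('top','pics/c1.png',(80,120,240,240),5)
save('scene','pics/c1s.png',(120,120,380,300),3)"
```

```text
now [ 0.4754 -0.2356  0.1668] yaw 1.619 | travel now-axes [-0.26 -0.01  2.85] turned-axes [-0.26 -0.01  2.85] turn -0.1
```

View pics/c1.png

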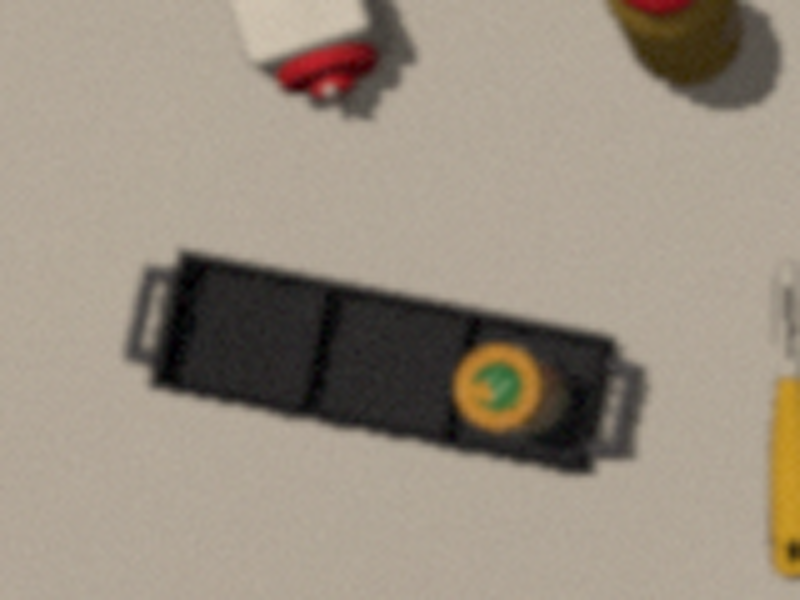

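View pics/c1s.png

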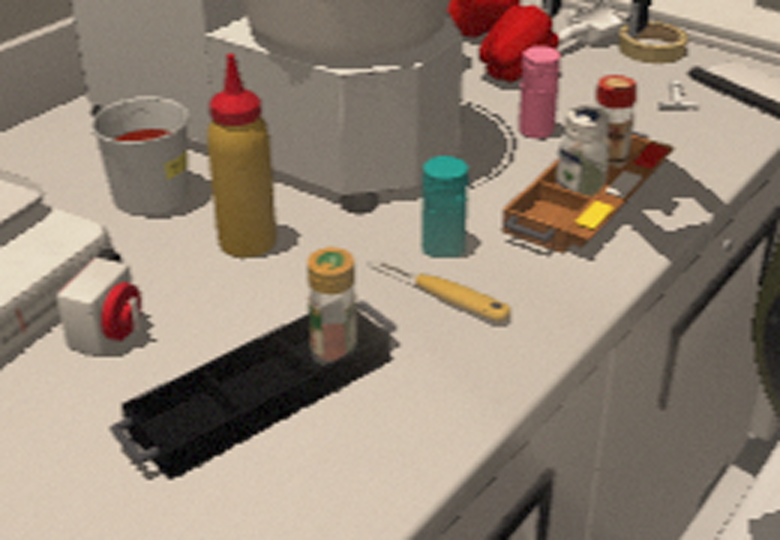

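Yellow stands upright in the right well, with its cap at top pixel (179.4,197.4). White and red are still in place. Gripping white next.

Emit:
apply_moves:
  targets:
    - {"travel": [-0.26, 0, 0], "turn": -0.1, "gripper": 1}
    - {"travel": [0, 0, 0.4], "turn": 0, "gripper": 1}
    - {"travel": [0, 0, 0.6], "turn": 0, "gripper": 1}
    - {"travel": [0, 0, 0.7], "turn": 0, "gripper": 1}
    - {"travel": [0, 0, 0.7], "turn": 0, "gripper": 1}
    - {"travel": [0, 0, 0.4], "turn": 0, "gripper": 1}
    - {"travel": [0, 0, 0], "turn": 0, "gripper": 1}
    - {"travel": [0, 0, 0], "turn": 0, "gripper": 1}

```text
time_s: 16.4
tool_pos: [0.4766, -0.2466, 0.0558]
tool_rot: [2.15, 2.288, 0.0]
force: [-0.7, -1.0, 0.6]
width: 0.0852
grasp_force: 0.0
```

Emit:
apply_moves:
  targets:
    - {"travel": [0, 0, 0], "turn": 0, "gripper": -1}
    - {"travel": [0, 0, 0], "turn": 0, "gripper": -1}
    - {"travel": [0, 0, 0], "turn": 0, "gripper": -1}
    - {"travel": [0, 0, 0], "turn": 0, "gripper": -1}
    - {"travel": [0, 0, 0], "turn": 0, "gripper": -1}
    - {"travel": [0, 0, 0], "turn": 0, "gripper": -1}
    - {"travel": [0, 0, 0], "turn": 0, "gripper": -1}
    - {"travel": [0, 0, 0], "turn": 0, "gripper": -1}

```text
time_s: 17.4
tool_pos: [0.4767, -0.2467, 0.0561]
tool_rot: [2.15, 2.288, 0.0]
force: [-0.7, 0.1, 6.7]
width: 0.0436
grasp_force: 61.4
```

Emit:
apply_moves:
  targets:
    - {"travel": [0, 0, -0.2], "turn": 0, "gripper": -1}
    - {"travel": [0, 0, -0.4], "turn": 0, "gripper": -1}
    - {"travel": [0, 0, -0.6], "turn": 0, "gripper": -1}
    - {"travel": [0, 0, -0.7], "turn": 0, "gripper": -1}
    - {"travel": [0, 0, -0.7], "turn": 0, "gripper": -1}
    - {"travel": [0, 0, -0.5], "turn": 0, "gripper": -1}
    - {"travel": [0, 0, -0.2], "turn": 0, "gripper": -1}
    - {"travel": [0, 0, 0], "turn": 0, "gripper": -1}

```text
time_s: 18.4
tool_pos: [0.4759, -0.2461, 0.187]
tool_rot: [2.151, 2.289, 0.0]
force: [0.8, 0.1, -1.7]
width: 0.0433
grasp_force: 61.0
```

```bash
python3 -c "
from h import *
print(back('top',(179.4-.4,197.4-.4),.111),back('scene',(120+330/3-.4,120+258/3-.4),.111))
go([.5316,.2114,.1],1.346)"
```

```text
[0.51307072 0.13743293 0.111     ] [0.51831466 0.13685455 0.111     ]
now [ 0.4759 -0.2461  0.187 ] yaw 1.633 | travel now-axes [11.33  2.1   2.17] turned-axes [11.46 -1.19  2.17] turn 2.06
```

Emit:
apply_moves:
  targets:
    - {"travel": [0.4, 0.1, 0], "turn": 0, "gripper": -1}
    - {"travel": [0.8, 0.2, 0], "turn": 0, "gripper": -1}
    - {"travel": [1, 0.2, 0], "turn": 0, "gripper": -1}
    - {"travel": [1, 0.2, 0], "turn": 0, "gripper": -1}
    - {"travel": [1, 0.2, 0], "turn": 0, "gripper": -1}
    - {"travel": [1, 0.2, 0], "turn": 0, "gripper": -1}
    - {"travel": [1, 0.2, 0], "turn": 0, "gripper": -1}
    - {"travel": [1, 0.2, 0], "turn": 0, "gripper": -1}

```text
time_s: 19.4
tool_pos: [0.5168, 0.0474, 0.1854]
tool_rot: [-2.149, -2.289, 0.002]
force: [0.1, -0.1, -1.4]
width: 0.0434
grasp_force: 61.0
```

Emit:
apply_moves:
  targets:
    - {"travel": [1, 0.2, 0], "turn": 0, "gripper": -1}
    - {"travel": [1, 0.2, 0], "turn": 0, "gripper": -1}
    - {"travel": [1, 0.1, 0], "turn": 0.3, "gripper": -1}
    - {"travel": [0.7, 0, 0], "turn": 0.5, "gripper": -1}
    - {"travel": [0.3, 0, 0], "turn": 0.6, "gripper": -1}
    - {"travel": [0, 0, 0], "turn": 0.5, "gripper": -1}
    - {"travel": [0, 0, 0], "turn": 0.15, "gripper": -1}
    - {"travel": [0, 0, 0], "turn": 0, "gripper": -1}

```text
time_s: 20.4
tool_pos: [0.5297, 0.2063, 0.1861]
tool_rot: [-2.454, -1.96, 0.002]
force: [-0.4, -0.4, -1.2]
width: 0.0432
grasp_force: 61.0
```

```bash
python3 -c "
from h import *
go([.5316,.2114,.0565],1.346)"
```

```text
now [0.5297 0.2063 0.1861] yaw 1.348 | travel now-axes [0.13 0.02 3.24] turned-axes [0.13 0.02 3.24] turn 0.01
```

Emit:
apply_moves:
  targets:
    - {"travel": [0.13, 0.02, 0.2], "turn": 0, "gripper": -1}
    - {"travel": [0, 0, 0.6], "turn": 0, "gripper": -1}
    - {"travel": [0, 0, 0.7], "turn": 0, "gripper": -1}
    - {"travel": [0, 0, 0.7], "turn": 0, "gripper": -1}
    - {"travel": [0, 0, 0.5], "turn": 0, "gripper": -1}
    - {"travel": [0, 0, 0.3], "turn": 0, "gripper": -1}
    - {"travel": [0, 0, 0.15], "turn": 0, "gripper": -1}
    - {"travel": [0, 0, 0.05], "turn": 0, "gripper": -1}

```text
time_s: 21.4
tool_pos: [0.5327, 0.2111, 0.0592]
tool_rot: [2.455, 1.959, 0.001]
force: [-0.6, -0.1, -0.0]
width: 0.0433
grasp_force: 61.0
```

Emit:
apply_moves:
  targets:
    - {"travel": [0, 0, 0], "turn": 0, "gripper": -1}
    - {"travel": [0, 0, 0], "turn": 0, "gripper": -1}
    - {"travel": [0, 0, 0.04], "turn": 0, "gripper": -1}
    - {"travel": [0, 0, 0], "turn": 0, "gripper": -1}
    - {"travel": [0, 0, 0], "turn": 0, "gripper": -1}
    - {"travel": [0, 0, 0], "turn": 0, "gripper": -1}
    - {"travel": [0, 0, 0], "turn": 0, "gripper": -1}
    - {"travel": [0, 0, 0], "turn": 0, "gripper": -1}

```text
time_s: 22.4
tool_pos: [0.5323, 0.211, 0.0572]
tool_rot: [-2.456, -1.96, 0.0]
force: [-0.4, 0.4, -0.8]
width: 0.0436
grasp_force: 61.0
```

Grip height was 0.0561, so I'll go down the last 1 mm, release and retreat.

Emit:
apply_moves:
  targets:
    - {"travel": [0, 0, 0.03], "turn": 0, "gripper": -1}
    - {"travel": [0, 0, 0], "turn": 0, "gripper": -1}
    - {"travel": [0, 0, 0], "turn": 0, "gripper": 1}
    - {"travel": [0, 0, 0], "turn": 0, "gripper": 1}
    - {"travel": [0, 0, 0], "turn": 0, "gripper": 1}
    - {"travel": [0, 0, 0], "turn": 0, "gripper": 1}
    - {"travel": [0, 0, 0], "turn": 0, "gripper": 1}
    - {"travel": [0, 0, 0], "turn": 0, "gripper": 1}

```text
time_s: 23.4
tool_pos: [0.5323, 0.211, 0.056]
tool_rot: [2.456, 1.959, 0.0]
force: [0.4, 0.1, 0.3]
width: 0.0854
grasp_force: 0.0
```

Emit:
apply_moves:
  targets:
    - {"travel": [0, 0, -0.2], "turn": 0, "gripper": 1}
    - {"travel": [0, 0, -0.4], "turn": 0, "gripper": 1}
    - {"travel": [0, 0, -0.7], "turn": 0, "gripper": 1}
    - {"travel": [0, 0, -0.8], "turn": 0, "gripper": 1}
    - {"travel": [0, 0, -0.8], "turn": 0, "gripper": 1}
    - {"travel": [0, 0, -0.3], "turn": 0, "gripper": 1}
    - {"travel": [-0.5, 0, 0], "turn": -0.5, "gripper": 1}
    - {"travel": [-0.9, 0, 0], "turn": -0.5, "gripper": 1}

```text
time_s: 24.4
tool_pos: [0.522, 0.1559, 0.184]
tool_rot: [-2.308, -2.131, 0.0]
force: [0.3, -0.1, -1.0]
width: 0.0854
grasp_force: 0.0
```

```bash
python3 -c "
from h import *
go([.481,-.321,.158],1.633)"
```

```text
now [0.522  0.1559 0.184 ] yaw 1.491 | travel now-axes [-11.97  -0.07   0.65] turned-axes [-11.84  -1.76   0.65] turn -1.02
```

Emit:
apply_moves:
  targets:
    - {"travel": [-0.8, -0.1, 0], "turn": -0.5, "gripper": 1}
    - {"travel": [-1, -0.1, 0], "turn": -0.6, "gripper": 1}
    - {"travel": [-1, -0.2, 0], "turn": 0, "gripper": 1}
    - {"travel": [-1, -0.2, 0], "turn": 0, "gripper": 1}
    - {"travel": [-1, -0.2, 0], "turn": 0, "gripper": 1}
    - {"travel": [-1, -0.2, 0], "turn": 0, "gripper": 1}
    - {"travel": [-1, -0.2, 0], "turn": 0, "gripper": 1}
    - {"travel": [-1, -0.2, 0], "turn": 0, "gripper": 1}

```text
time_s: 25.4
tool_pos: [0.4791, -0.1594, 0.1837]
tool_rot: [-2.143, -2.297, 0.0]
force: [-0.2, -0.3, 1.0]
width: 0.0851
grasp_force: 0.0
```

Emit:
apply_moves:
  targets:
    - {"travel": [-1, -0.1, 0], "turn": 0, "gripper": 1}
    - {"travel": [-1, -0.1, 0], "turn": 0, "gripper": 1}
    - {"travel": [-1, 0, 0], "turn": 0, "gripper": 1}
    - {"travel": [-0.6, 0, 0.3], "turn": 0, "gripper": 1}
    - {"travel": [-0.3, 0, 0.3], "turn": 0, "gripper": 1}
    - {"travel": [0, 0, 0], "turn": 0, "gripper": 1}
    - {"travel": [0, 0, 0], "turn": 0, "gripper": 1}
    - {"travel": [0, 0, 0], "turn": 0, "gripper": 1}

```text
time_s: 26.4
tool_pos: [0.483, -0.3139, 0.1607]
tool_rot: [2.141, 2.298, 0.0]
force: [-0.0, -0.5, -0.3]
width: 0.0853
grasp_force: 0.0
```

```bash
python3 -c "
from h import *
go([.481,-.321,.0545],1.633)
save('scene','pics/c2s.png',(120,100,380,290),3)"
```

```text
now [ 0.483  -0.3139  0.1607] yaw 1.641 | travel now-axes [-0.17 -0.06  2.66] turned-axes [-0.18 -0.06  2.66] turn 0.06
```

View pics/c2s.png

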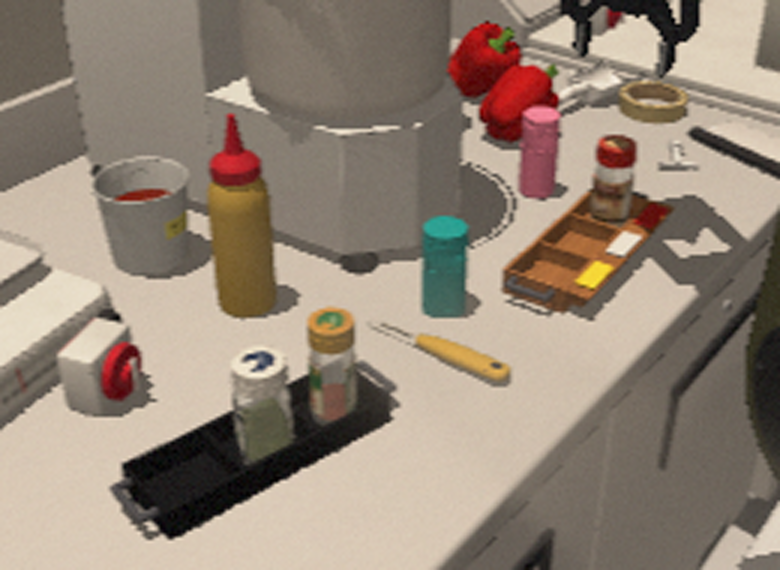

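White and yellow stand upright in the middle and right wells, at crop (262,405) and (332,365). Red waits at (614,175), and the pink look-alike is about 24 mm clear of the back finger. Gripping red.

Emit:
apply_moves:
  targets:
    - {"travel": [-0.17, -0.04, 0], "turn": 0, "gripper": 1}
    - {"travel": [0, 0, 0.4], "turn": 0, "gripper": 1}
    - {"travel": [0, 0, 0.6], "turn": 0, "gripper": 1}
    - {"travel": [0, 0, 0.6], "turn": 0, "gripper": 1}
    - {"travel": [0, 0, 0.6], "turn": 0, "gripper": 1}
    - {"travel": [0, 0, 0.4], "turn": 0, "gripper": 1}
    - {"travel": [0, 0, 0], "turn": 0, "gripper": 1}
    - {"travel": [0, 0, 0], "turn": 0, "gripper": 1}

```text
time_s: 27.45
tool_pos: [0.482, -0.3218, 0.0568]
tool_rot: [2.142, 2.296, 0.0]
force: [-0.0, 0.3, -0.8]
width: 0.0856
grasp_force: 0.0
```

Emit:
apply_moves:
  targets:
    - {"travel": [0, 0, 0], "turn": 0, "gripper": -1}
    - {"travel": [0, 0, 0], "turn": 0, "gripper": -1}
    - {"travel": [0, 0, 0], "turn": 0, "gripper": -1}
    - {"travel": [0, 0, 0], "turn": 0, "gripper": -1}
    - {"travel": [0, 0, 0], "turn": 0, "gripper": -1}
    - {"travel": [0, 0, 0], "turn": 0, "gripper": -1}
    - {"travel": [0, 0, 0], "turn": 0, "gripper": -1}
    - {"travel": [0, 0, 0], "turn": 0, "gripper": -1}

```text
time_s: 28.45
tool_pos: [0.4821, -0.322, 0.0572]
tool_rot: [2.142, 2.296, -0.0]
force: [-1.1, 0.1, 4.9]
width: 0.0425
grasp_force: 61.1
```

Emit:
apply_moves:
  targets:
    - {"travel": [0, 0, -0.2], "turn": 0, "gripper": -1}
    - {"travel": [0, 0, -0.4], "turn": 0, "gripper": -1}
    - {"travel": [0, 0, -0.6], "turn": 0, "gripper": -1}
    - {"travel": [0, 0, -0.7], "turn": 0, "gripper": -1}
    - {"travel": [0, 0, -0.7], "turn": 0, "gripper": -1}
    - {"travel": [0, 0, -0.5], "turn": 0, "gripper": -1}
    - {"travel": [0, 0, -0.2], "turn": 0, "gripper": -1}
    - {"travel": [0, 0, 0], "turn": 0, "gripper": -1}

```text
time_s: 29.45
tool_pos: [0.4815, -0.3214, 0.1882]
tool_rot: [2.143, 2.297, 0.0]
force: [0.1, -0.3, -1.2]
width: 0.0427
grasp_force: 60.9
```

```bash
python3 -c "
from h import *
go([.5483,.2845,.1],1.346)"
```

```text
now [ 0.4815 -0.3214  0.1882] yaw 1.64 | travel now-axes [15.    2.71  2.2 ] turned-axes [15.14 -1.75  2.2 ] turn 2.11
```

Emit:
apply_moves:
  targets:
    - {"travel": [0.4, 0, 0], "turn": 0, "gripper": -1}
    - {"travel": [0.8, 0.1, 0], "turn": 0, "gripper": -1}
    - {"travel": [1, 0.1, 0], "turn": 0, "gripper": -1}
    - {"travel": [1, 0.1, 0], "turn": 0, "gripper": -1}
    - {"travel": [1, 0.1, 0], "turn": 0, "gripper": -1}
    - {"travel": [1, 0.2, 0], "turn": 0, "gripper": -1}
    - {"travel": [1, 0.2, 0], "turn": 0, "gripper": -1}
    - {"travel": [1, 0.2, 0], "turn": 0, "gripper": -1}

```text
time_s: 30.45
tool_pos: [0.5002, -0.0291, 0.1866]
tool_rot: [-2.141, -2.296, 0.002]
force: [-0.6, -0.2, -1.3]
width: 0.0426
grasp_force: 60.9
```

Emit:
apply_moves:
  targets:
    - {"travel": [1, 0.2, 0], "turn": 0, "gripper": -1}
    - {"travel": [1, 0.3, 0], "turn": 0, "gripper": -1}
    - {"travel": [1, 0.3, 0], "turn": 0, "gripper": -1}
    - {"travel": [1, 0.3, 0], "turn": 0, "gripper": -1}
    - {"travel": [1, 0.3, 0], "turn": 0, "gripper": -1}
    - {"travel": [1, 0.2, 0], "turn": 0, "gripper": -1}
    - {"travel": [0.8, 0, 0], "turn": 0.3, "gripper": -1}
    - {"travel": [0.4, 0, 0], "turn": 0.5, "gripper": -1}

```text
time_s: 31.45
tool_pos: [0.5441, 0.2624, 0.1863]
tool_rot: [-2.267, -2.173, 0.004]
force: [0.1, -0.1, -1.4]
width: 0.0426
grasp_force: 61.0
```

```bash
python3 -c "
from h import *
go([.5483,.2845,.0575],1.346)"
```

```text
now [0.5441 0.2624 0.1863] yaw 1.528 | travel now-axes [0.56 0.08 3.22] turned-axes [ 0.56 -0.02  3.22] turn 1.31
```

Emit:
apply_moves:
  targets:
    - {"travel": [0.3, 0.03, 0], "turn": 0.5, "gripper": -1}
    - {"travel": [0.2, 0, 0], "turn": 0.5, "gripper": -1}
    - {"travel": [0, 0, 0], "turn": 0.3, "gripper": -1}
    - {"travel": [0, 0, 0], "turn": 0, "gripper": -1}
    - {"travel": [0, 0, 0], "turn": 0, "gripper": -1}
    - {"travel": [0, 0, 0], "turn": 0, "gripper": -1}
    - {"travel": [0, 0, 0], "turn": 0, "gripper": -1}
    - {"travel": [0, 0, 0], "turn": 0, "gripper": -1}

```text
time_s: 32.45
tool_pos: [0.5486, 0.2803, 0.1881]
tool_rot: [-2.456, -1.959, -0.0]
force: [0.0, 0.6, -1.7]
width: 0.0427
grasp_force: 61.0
```

```bash
python3 -c "
from h import *
go([.5483,.2845,.0575],1.346)"
```

```text
now [0.5486 0.2803 0.1881] yaw 1.347 | travel now-axes [ 0.1  -0.03  3.26] turned-axes [ 0.1  -0.03  3.26] turn 0.01
```

Emit:
apply_moves:
  targets:
    - {"travel": [0.1, -0.03, 0.2], "turn": 0, "gripper": -1}
    - {"travel": [0, 0, 0.6], "turn": 0, "gripper": -1}
    - {"travel": [0, 0, 0.7], "turn": 0, "gripper": -1}
    - {"travel": [0, 0, 0.7], "turn": 0, "gripper": -1}
    - {"travel": [0, 0, 0.5], "turn": 0, "gripper": -1}
    - {"travel": [0, 0, 0.3], "turn": 0, "gripper": -1}
    - {"travel": [0, 0, 0.15], "turn": 0, "gripper": -1}
    - {"travel": [0, 0, 0.05], "turn": 0, "gripper": -1}

```text
time_s: 33.45
tool_pos: [0.5487, 0.2847, 0.0604]
tool_rot: [2.456, 1.959, 0.001]
force: [-0.3, -0.3, -1.3]
width: 0.0425
grasp_force: 61.0
```

Emit:
apply_moves:
  targets:
    - {"travel": [0, 0, 0], "turn": 0, "gripper": -1}
    - {"travel": [0, 0, 0], "turn": 0, "gripper": -1}
    - {"travel": [0, 0, 0.04], "turn": 0, "gripper": -1}
    - {"travel": [0, 0, 0], "turn": 0, "gripper": -1}
    - {"travel": [0, 0, 0], "turn": 0, "gripper": -1}
    - {"travel": [0, 0, 0], "turn": 0, "gripper": -1}
    - {"travel": [0, 0, 0], "turn": 0, "gripper": -1}
    - {"travel": [0, 0, 0], "turn": 0, "gripper": -1}

```text
time_s: 34.45
tool_pos: [0.5483, 0.2845, 0.0584]
tool_rot: [-2.456, -1.959, 0.0]
force: [-0.5, -0.8, -0.9]
width: 0.0426
grasp_force: 61.0
```

Emit:
apply_moves:
  targets:
    - {"travel": [0, 0, 0.03], "turn": 0, "gripper": -1}
    - {"travel": [0, 0, 0], "turn": 0, "gripper": -1}
    - {"travel": [0, 0, 0], "turn": 0, "gripper": 1}
    - {"travel": [0, 0, 0], "turn": 0, "gripper": 1}
    - {"travel": [0, 0, 0], "turn": 0, "gripper": 1}
    - {"travel": [0, 0, 0], "turn": 0, "gripper": 1}
    - {"travel": [0, 0, 0], "turn": 0, "gripper": 1}
    - {"travel": [0, 0, 0], "turn": 0, "gripper": 1}

```text
time_s: 35.45
tool_pos: [0.5483, 0.2845, 0.0572]
tool_rot: [-2.456, -1.959, -0.0]
force: [-1.2, -0.0, -0.5]
width: 0.0853
grasp_force: 0.0
```

Emit:
apply_moves:
  targets:
    - {"travel": [0, 0, -0.2], "turn": 0, "gripper": 1}
    - {"travel": [0, 0, -0.4], "turn": 0, "gripper": 1}
    - {"travel": [0, 0, -0.7], "turn": 0, "gripper": 1}
    - {"travel": [0, 0, -0.8], "turn": 0, "gripper": 1}
    - {"travel": [0, 0, -0.8], "turn": 0, "gripper": 1}
    - {"travel": [0, 0, -0.3], "turn": 0, "gripper": 1}
    - {"travel": [-0.5, -0.3, 0], "turn": 0, "gripper": 1}
    - {"travel": [-0.9, -0.4, 0], "turn": 0, "gripper": 1}

```text
time_s: 36.45
tool_pos: [0.5082, 0.236, 0.1852]
tool_rot: [-2.454, -1.961, 0.0]
force: [0.4, -1.0, -0.3]
width: 0.0853
grasp_force: 0.0
```

Emit:
apply_moves:
  targets:
    - {"travel": [-1, -0.3, 0], "turn": 0, "gripper": 1}
    - {"travel": [-1, -0.3, 0], "turn": 0, "gripper": 1}
    - {"travel": [-1, 0, 0], "turn": 0, "gripper": 1}
    - {"travel": [-1, 0, 0], "turn": 0, "gripper": 1}
    - {"travel": [-1, 0, 0], "turn": 0, "gripper": 1}
    - {"travel": [-1, 0, 0], "turn": 0, "gripper": 1}
    - {"travel": [-0.5, 0, 0], "turn": 0, "gripper": 1}
    - {"travel": [0, 0, 0], "turn": 0, "gripper": 1}

```text
time_s: 37.45
tool_pos: [0.427, -0.0129, 0.185]
tool_rot: [-2.458, -1.956, 0.0]
force: [-0.3, -0.2, 0.7]
width: 0.0854
grasp_force: 0.0
```

```bash
python3 -c "
from h import *
go()
save('top','pics/f.png',(80,100,260,240),4)
for n in ('top','scene'):
  optics.grab_frame(n)
  for q,z in (('jar_red',.06),('jar_white',.06),('jar_yellow',.06)):
    print(n,q,[(np.round(d['position'],1).tolist(),round(d['score'],2),back(n,d['position'],z).round(3)[:2].tolist()) for d in optics.spot_in(n,q)][:3])
save('scene','pics/fs.png',(120,100,380,290),3)"
```

```text
now [ 0.427  -0.0129  0.185 ] yaw 1.344 | travel now-axes [ 0.  0. -0.] turned-axes [ 0.  0. -0.] turn -0.0
top jar_red [([122.1, 187.8], 0.9, [0.542, 0.289])]
top jar_white [([263.6, 183.7], 0.65, [0.543, -0.069])]
top jar_yellow [([179.9, 197.6], 0.85, [0.514, 0.144])]
scene jar_red [([298.2, 153.4], 0.81, [0.58, -0.313]), ([180.3, 242.8], 0.58, [0.56, 0.278])]
scene jar_white [([265.2, 187.0], 0.89, [0.543, -0.058]), ([204.5, 235.6], 0.77, [0.532, 0.222])]
scene jar_yellow [([228.2, 219.2], 0.81, [0.528, 0.134])]
```

View pics/f.png

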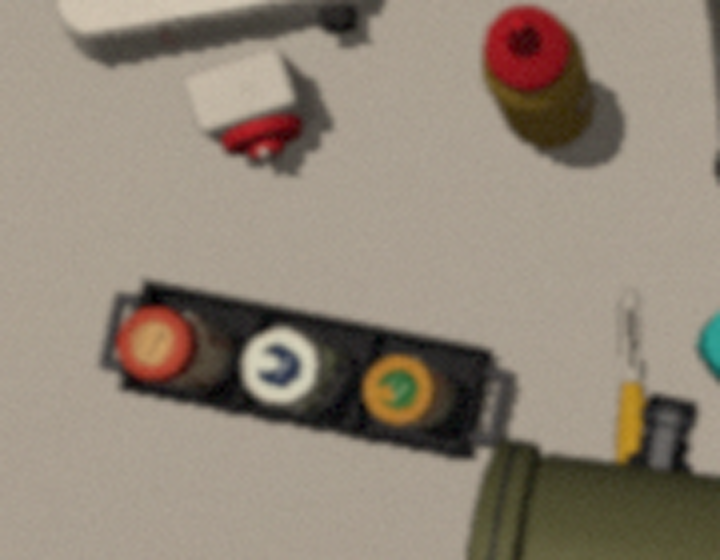

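View pics/fs.png

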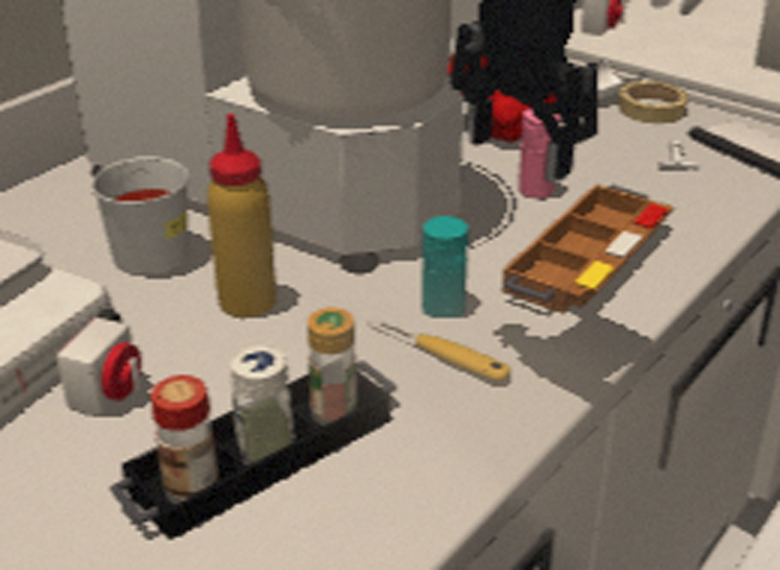

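All three jars stand upright, with top-crop caps at red (157,343), white (280,365) and yellow (398,390) in the left, middle and right wells. The bottle hasn't moved and the gripper is clear, so I'm handing in.

```bash
python3 -c "
from h import *
for c,z in (((157,343),.111),((280,365),.103),((398,390),.111)):
    d=back('top',(80+c[0]/4-.4,100+c[1]/4-.4),z)[:2]-[.5316,.2114]; w=-.225
    print((np.array([[np.cos(w),np.sin(w)],[-np.sin(w),np.cos(w)]])@d).round(4))
print(ctrl.hand_in())"
```

```text
[-0.0026  0.0717]
[-0.0009 -0.0018]
[-0.0017 -0.0765]
the job is handed in; nothing more can be done
None
```

The job is handed in: yellow is in the caddy's right well, white in the middle and red in the left, all upright and within about 4 mm of the well centres by the camera, the squeeze bottle was left alone, and about 38 s of the 102 s were used; the hand-in call gave no verdict.

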